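Pack a denture case into its fitted case pan

ROBOT

A 6-joint arm with a two-finger parallel gripper is mounted at the origin on a cart in front of the work surface, level with it; the furniture and walls round the work are solid. World frame = base frame: x ahead of the robot, y to its left, z up, the work surface at z = 0. Lengths are in m, angles in rad, forces in N, time in s.
With the tool pointing down it reaches from about 0.275 to 0.875 m from the base axis. Payload 12.5 kg.
Tool frame: the origin (TCP) lies at the very end of the fingers, on their centre line; the grasp point (between the pads) lies 19 mm behind it; z points along the fingers, y is the line along which they close (so a half turn about z gives the same grasp; the last joint's range is limited). The gripper opens to 85 mm and grips with 20 to 120 N. Pads are 22 mm wide; open, the fingers measure 114 mm over their backs; the gripper's body (76 mm by 85 mm) begins 54 mm behind the grasp point. The pads swing forward as they close: fully open they stand 13 mm farther back than shut.
Start: joints at [-0.085, 0.351, 1.652, -0, 1.139, -0.085], TCP at [0.55, 0, 0.231] pointing down, gripper open.
Joint ranges: [-2.75, 2.75], [-0.79, 2.1], [0.01, 2.65], [-1.57, 4.71], [0.07, 3.14], [-2.87, 2.87]. Speed limits (rad/s): [2.22, 2.22, 2.79, 3.14, 3.14, 3.14].

INTERFACE

Orientations are given as a 3x3 rotation matrix whose columns are the frame's x, y, z axes.
In Python, from bench import manip gives the robot as it stands. Calls block until the motion is done:
- manip.move_ptp(position, orientation): joint-space move of the TCP to a pose.
- manip.move_l(position, attitude=None, max_speed=0.15): straight line of the TCP; attitude=None keeps the orientation; max_speed is the mean speed in m/s.
- manip.move_j(angles): joint-space move.
- manip.set_gripper(opening, effort=None): opening from 0.0 (shut) to 1.0 (fully open); effort is the grip in N (None keeps the last); returns when the fingers have stopped.
- manip.dwell(seconds).
- manip.inverse_kinematics(position, orientation): joint angles nearest the present ones, or None.
- manip.grab_frame(name): name is "scene" or "side" or "wrist"; returns (picture, depth): 384x512x3 uint8, red, green, blue; 384x512 float32, m along the optical axis (not along the pixel's ray), 0 where there is no reading.
- manip.get_calibration(name): a dict with "camera_matrix" (3x3 intrinsics, pixels), "R" (3x3) and "t" (3): a world point X has camera coordinates R X + t. Camera axes: x right, y down, z forward; pixel columns grow to the right and rows downward; lengths in m; the calibration is good to about 2 mm. A picture is of the moment at which its call begins: read the wrist's pose just before it. get_calibration takes no time and is no camera call; for the wrist camera it gives the pose at the moment of the call.
A pose or a line that the arm cannot do raises manip.Unreachable and nothing moves.
- manip.sign_off(): hands the job in; it is judged then, once.
Trained networks look in the newest picture that a camera, given by its name, has taken for a name from the list of things; names that differ only in an ending like _2 or _b are one class to them, and where a whole thing is asked for, a point or a joint stands for the part that bears it (a point fixed in the world has none). Each returns a list of dicts, best first, with "confidence" (0 to 1); they miss things now and then, are a little off and sometimes report something else, mostly with a low value. They report only what shows in the picture. A call takes as long as a camera call. They do not tell look-alikes from the thing itself.
- manip.look_for(camera, name): "at" ([x, y, z] in m, in world coordinates, good to about 4 mm: the middle of the surface that is visible of it).
Readings, each from a call of its own:
- manip.current_time(): time.
- manip.current_qpos(): joint angles.
- manip.current_joint_vel(): joint speeds.
- manip.current_joint_torque(): joint torques, N m.
- manip.current_ee_pos(): TCP position.
- manip.current_tcp_rot(): TCP orientation.
- manip.current_force(): force on the tool from outside, world axes, zero at the start.
- manip.current_ft_torque(): the same for the moment, N m.
- manip.current_grip_width(): opening from 0.0 (shut) to 1.0 (fully open).
- manip.current_grip_force(): force on a finger pad.
Only numpy, scipy, OpenCV 4.12 (cv2) and the standard library are available. Lean on these libraries where they do the work, as an engineer would, in place of code of your own. Each camera call takes 0.05 s, during which the arm holds its last target. There are 200 camera calls.

TASK

Pack the denture case laid out beside the white case pan into it: put the two plaster arch models (the near ones, not the stock behind the black hose) teeth up into the two model pockets, the curved front of each arch toward the pocket's cut corners, the pink wax block flat into the oblong pocket and the glass dish upright into the round one, each sitting right down on its pocket floor. The plaster and the glass chip, so set them down rather than drop them. The two broken lumps of plaster lying about are no part of the case: leave them where they lie.

Things in the scene. Friction and masses are not known exactly. Their poses are not given: they have to be found in the camera images.
- model_a: Plaster dental arch model, loose, 0.11 kg. Base 54 (x) x 68 (y) x 21 mm high, teeth to 35 mm. Origin: centre of the underside, z up through the teeth. +x is the curved front of the arch, where both base corners are cut off (from 22 mm behind the front, at full width, to 26 mm wide at the front); the flat heels face -x. Grip the base across x. Either model may go in either model pocket.
- model_b: The second plaster dental arch model, the same in shape, size and frame as model_a (base 54 x 68 x 21 mm, front toward +x, origin under the centre).
- wax: Pink block of modelling wax, loose, 0.08 kg, 35 (x) x 63 (y) x 19 mm high, one corner cut. Origin: centre of the underside, z up. Grip it across x (35 mm).
- dish: Small clear glass dish, eight-sided, narrower at the waist, loose, 0.05 kg, 38 mm across the corners (35 mm across the flats), 27 mm high, hollow at the top. Origin: centre of the underside, z up. Corners lie along x, y and halfway between them, flats 22.5 degrees off them.
- cradle_a: One of four plastic inserts in the 14 mm high white case pan, fixed. 92 x 90 x 11 mm; its top lies 13 mm above the desk. Pocket 66 (x) x 78 (y) mm, 8 mm deep, both corners at its +x end cut off like a model's base, so a model fits only with its front (+x) toward this insert's +x. Origin: centre of the insert's underside, under the pocket's middle; pocket floor 3 mm above it. Takes one model.
- cradle_b: The second model insert of the pan, the same in shape, size and frame as cradle_a (pocket 66 x 78 mm with cut corners at +x, 8 mm deep, floor 3 mm above the origin). Takes the other model.
- wax_cradle: Insert of the pan, outside as cradle_a, with a plain oblong pocket 47 (x) x 75 (y) mm, 8 mm deep, for the wax block. Origin: centre of the underside, under the pocket's middle; pocket floor 3 mm above it.
- dish_cradle: Insert of the pan, outside as cradle_a, with a round pocket 50 mm across, 8 mm deep, for the glass dish. Origin: centre of the underside, under the pocket's middle; pocket floor 3 mm above it.
- scrap_a: Broken rounded lump of cream plaster without teeth, 42 x 58 x 24 mm, loose. Not part of the case. Origin: centre of the underside.
- scrap_b: Broken rounded lump of white plaster without teeth, 36 x 43 x 27 mm, loose. Not part of the case. Origin: centre of the underside.
Mind the look-alikes: they are no part of the job. Leave any green look-alike of the dish alone.

How it is judged:
At the end, for the whole second after the job is handed in: each model teeth up in a model pocket of its own, wax flat in the oblong pocket, dish upright in the round one: within 10 mm of the pocket's middle, on its floor (underside under 5.5 mm above the insert's underside), tilt under 0.1 rad, at rest; both plaster lumps within 20 mm of where they lay ((((horizontal distance between model_a and cradle_a below 0.01 m and z of model_a in the frame of cradle_a below 0.0055 m and angle between model_a's own z axis and vertical below 0.1 rad) and (horizontal distance between model_b and cradle_b below 0.01 m and z of model_b in the frame of cradle_b below 0.0055 m and angle between model_b's own z axis and vertical below 0.1 rad)) or ((horizontal distance between model_a and cradle_b below 0.01 m and z of model_a in the frame of cradle_b below 0.0055 m and angle between model_a's own z axis and vertical below 0.1 rad) and (horizontal distance between model_b and cradle_a below 0.01 m and z of model_b in the frame of cradle_a below 0.0055 m and angle between model_b's own z axis and vertical below 0.1 rad))) and horizontal distance between wax and wax_cradle below 0.01 m and z of wax in the frame of wax_cradle below 0.0055 m and angle between each of wax, dish's own z axis and vertical below 0.1 rad and horizontal distance between dish and dish_cradle below 0.01 m and z of dish in the frame of dish_cradle below 0.0055 m and linear speed of each of model_a, model_b, wax, dish below 0.02 m/s and distance of each of scrap_a, scrap_b from where it was at the start of the episode below 0.02 m); the robot touches nothing.
It fails at once if the first model is dropped (it falls freely faster than 0.7 m/s) (linear speed of model_a above 0.7 m/s and contact force between the fingers and model_a below 0.05 N).
It fails at once if the second model is dropped (it falls freely faster than 0.7 m/s) (linear speed of model_b above 0.7 m/s and contact force between the fingers and model_b below 0.05 N).
It fails at once if the glass dish is dropped (it falls freely faster than 0.7 m/s) (linear speed of dish above 0.7 m/s and contact force between the fingers and dish below 0.05 N).
It fails at once if a broken lump of plaster is moved by more than 20 mm (distance of any of scrap_a, scrap_b from where it was at the start of the episode above 0.02 m).
It also fails if it takes over 83 s, if anything falls off the work surface, if the arm or the gripper's body presses on something with over 40 N, if the wrist force passes 120 N, or if a joint passes its speed limit or range.

## Working session

There is one attempt and no reset: what is moved stays moved. The work goes in short steps, each a Python script; the robot and the scene stay as the last script left them, time stands still between calls to the robot, and variables do not carry over. Pictures are saved under pics/ and viewed, at most 14 in all, crops included, and the job is handed in when it is done.

```bash
ls; mkdir -p pics
python3 - <<'E'
from bench import manip
import cv2,numpy as np
for c in ("scene","side"):
    p,d=manip.grab_frame(c); cv2.imwrite(f"pics/{c}0.png",cv2.resize(p[:,:,::-1],(800,600)))
    np.savez(f"{c}0.npz",p=p,d=d)
    k=manip.get_calibration(c); print(c,-np.array(k["R"]).T@k["t"],np.round(k["R"],2).tolist(),k["camera_matrix"][0][0])
    for n in ["model_a","wax","dish","cradle_a","wax_cradle","dish_cradle","scrap_a","scrap_b"]:
        print(n,[(np.round(r["at"],3).tolist(),round(r["confidence"],2)) for r in manip.look_for(c,n)])
print(manip.current_time())
E
```

```text
pics
scene [0.11609402 0.97211143 0.57431869] [[-0.9, -0.43, 0.02], [-0.22, 0.41, -0.88], [0.37, -0.8, -0.47]] 475.176253574014
model_a [([0.428, 0.049, 0.021], 0.97), ([0.638, 0.095, 0.021], 0.67)]
wax [([0.655, -0.12, 0.015], 0.56)]
dish [([0.627, 0.348, 0.019], 0.78), ([0.664, -0.015, 0.016], 0.56)]
cradle_a [([0.43, -0.252, 0.007], 0.97), ([0.423, -0.162, 0.009], 0.95)]
wax_cradle [([0.664, -0.016, 0.016], 0.72), ([0.511, -0.153, 0.011], 0.6)]
dish_cradle [([0.519, -0.239, 0.012], 0.83)]
scrap_a [([0.537, 0.045, 0.021], 0.66)]
scrap_b [([0.537, 0.045, 0.021], 0.66)]
side [ 0.52857003 -0.73947625  0.53258437] [[1.0, -0.04, -0.01], [-0.04, -0.55, -0.84], [0.03, 0.84, -0.55]] 358.0315856306048
model_a [([0.644, 0.072, 0.018], 0.97), ([0.436, 0.012, 0.02], 0.64)]
wax [([0.658, -0.137, 0.016], 0.54)]
dish [([0.669, -0.031, 0.017], 0.7), ([0.629, 0.333, 0.016], 0.41)]
cradle_a [([0.426, -0.246, 0.005], 0.74), ([0.416, -0.153, 0.002], 0.72)]
wax_cradle [([0.51, -0.148, 0.011], 0.92), ([0.665, -0.246, 0.019], 0.29)]
dish_cradle [([0.521, -0.236, 0.013], 0.59)]
scrap_a [([0.664, -0.246, 0.019], 0.76), ([0.544, 0.022, 0.026], 0.73)]
scrap_b [([0.664, -0.246, 0.019], 0.76), ([0.544, 0.022, 0.026], 0.73)]
0.9
```

View pics/scene0.png

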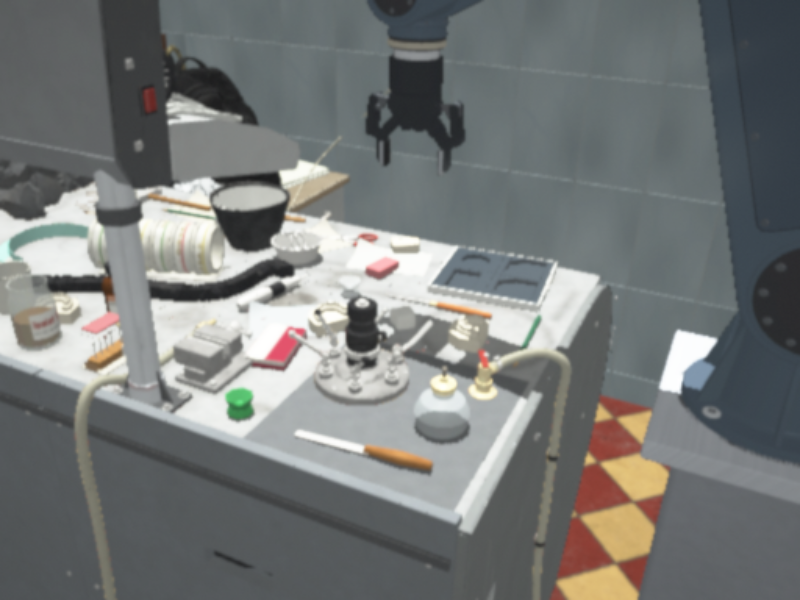

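View pics/side0.png

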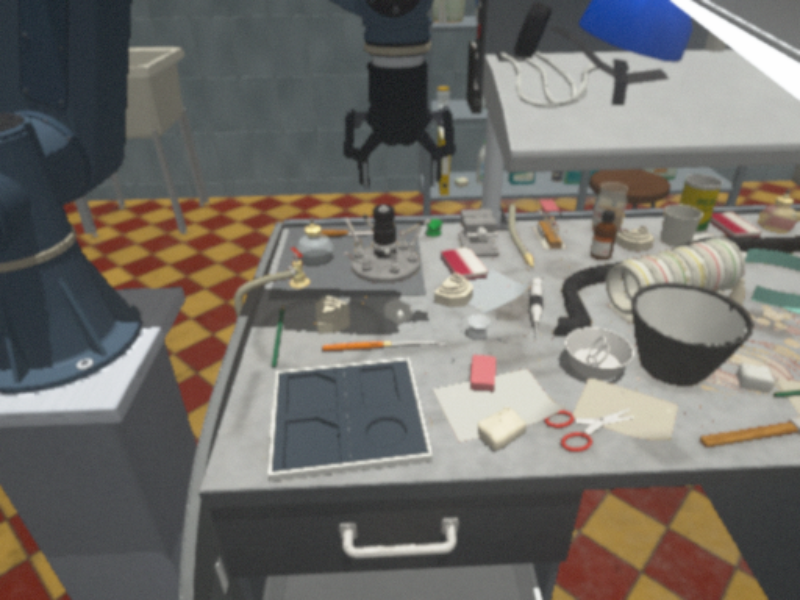

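The scene picture shows the pan at about (495,275), the wax at (382,267), the dish at (350,285), and models at (328,320) and (467,335). It also shows a lump at (402,318), the tall burner at (483,375), the tool holder at (362,345), and the green look-alike at (240,403). The side picture agrees, with the second lump at (502,428). Next I'll take wrist views from above.

```bash
cat > h.py <<'E'
from bench import manip
import cv2,numpy as np
RES=0.0005; X0,X1,Y0,Y1=0.34,0.74,-0.32,0.14   # ortho map: up = +x, left = +y
def cloud(name):
    k=manip.get_calibration(name); p,d=manip.grab_frame(name)
    K=np.array(k["camera_matrix"]);R=np.array(k["R"]);t=np.array(k["t"])
    v,u=np.mgrid[:384,:512]
    c=np.stack([(u-K[0,2])/K[0,0]*d,(v-K[1,2])/K[1,1]*d,d],-1)
    return p,d,(c-t)@R,(K,R,t)
def ortho(p,KRt,z=0.0,box=(X0,X1,Y0,Y1),res=0.001):
    """picture warped to the plane at height z"""
    K,R,t=KRt; x0,x1,y0,y1=box
    xs=np.arange(x1,x0,-res); ys=np.arange(y1,y0,-res)
    X,Y=np.meshgrid(xs,ys,indexing="ij")
    c=np.stack([X,Y,np.full_like(X,z)],-1)@R.T+t
    q=c@K.T
    return cv2.remap(p,(q[...,0]/q[...,2]).astype(np.float32),(q[...,1]/q[...,2]).astype(np.float32),cv2.INTER_LINEAR)
def down(a):
    """tool pointing down, closing line (tool y) at angle a from world x"""
    y=np.array([np.cos(a),np.sin(a),0]);z=np.array([0,0,-1.]);return np.stack([np.cross(y,z),y,z],1)
E
python3 - <<'E'
from h import *
print(np.round(manip.current_tcp_rot(),3).tolist())
R=manip.current_tcp_rot()
for i,q in enumerate([(0.5,-0.02,0.36),(0.46,-0.2,0.36)]):
    manip.move_ptp(list(q),R)
    p,d,P,k=cloud("wrist"); np.savez(f"w{i}.npz",p=p,d=d,P=P,K=k[0],R=k[1],t=k[2])
    print(-k[1].T@k[2])
    cv2.imwrite(f"pics/w{i}.png",cv2.resize(p[:,:,::-1],(800,600)))
    for n in ["model_a","wax","dish","cradle_a","wax_cradle","dish_cradle","scrap_a"]:
        print(n,[(np.round(r["at"],3).tolist(),round(r["confidence"],2)) for r in manip.look_for("wrist",n)])
print(manip.current_time())
E
```

```text
[[0.0, 1.0, -0.0], [1.0, -0.0, -0.0], [-0.0, -0.0, -1.0]]
[0.49979795 0.0514484  0.50300648]
model_a [([0.433, 0.032, 0.021], 0.97), ([0.643, 0.091, 0.02], 0.75)]
wax [([0.657, -0.124, 0.018], 0.69), ([0.52, -0.238, 0.014], 0.29)]
dish [([0.671, -0.024, 0.019], 0.66)]
cradle_a [([0.423, -0.244, 0.007], 0.92), ([0.418, -0.156, 0.009], 0.59)]
wax_cradle [([0.509, -0.145, 0.012], 0.85)]
dish_cradle [([0.521, -0.235, 0.013], 0.8)]
scrap_a [([0.654, -0.235, 0.021], 0.75), ([0.54, 0.032, 0.024], 0.63), ([0.653, -0.121, 0.018], 0.31)]
[ 0.46022393 -0.12789032  0.50300291]
model_a [([0.432, 0.007, 0.02], 0.87)]
wax [([0.65, -0.128, 0.018], 0.94)]
dish [([0.668, -0.027, 0.018], 0.77)]
cradle_a [([0.422, -0.244, 0.005], 0.95), ([0.416, -0.156, 0.01], 0.55)]
wax_cradle [([0.51, -0.143, 0.015], 0.93), ([0.654, -0.124, 0.02], 0.59), ([0.663, -0.238, 0.022], 0.2)]
dish_cradle [([0.521, -0.235, 0.013], 0.97)]
scrap_a [([0.666, -0.238, 0.021], 0.87), ([0.542, 0.015, 0.022], 0.54)]
3.0833
```

Run:
```python
from h import *
for i,box in ((0,(0.38,0.71,-0.16,0.16)),(1,(0.36,0.71,-0.31,0.0))):
    f=np.load(f"w{i}.npz")
    o=ortho(f["p"],(f["K"],f["R"],f["t"]),0.018,box,0.0006)
    o=cv2.convertScaleAbs(o[:,:,::-1],alpha=1.2)
    for x in np.arange(.4,.71,.05):
        r=int((box[1]-x)/.0006); cv2.line(o,(0,r),(8,r),(0,0,255),1); cv2.putText(o,f"{x:.2f}",(8,r+4),0,.35,(0,0,255))
    for y in np.arange(-.3,.16,.05):
        c=int((box[3]-y)/.0006)
        if 0<c<o.shape[1]: cv2.line(o,(c,0),(c,8),(0,0,255),1); cv2.putText(o,f"{y:.2f}",(c-12,18),0,.35,(0,0,255))
    cv2.imwrite(f"pics/o{i}.png",o); print(o.shape, (f["d"]>0).mean())
```

```text
(550, 534, 3) 0.9961293538411459
(584, 517, 3) 0.9961140950520834
```

View pics/o0.png

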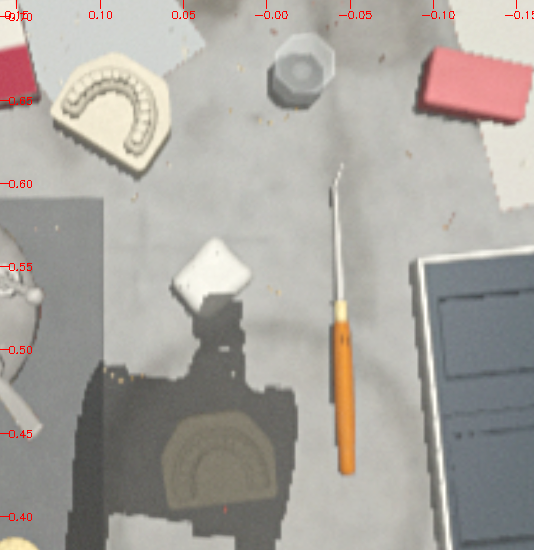

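View pics/o1.png

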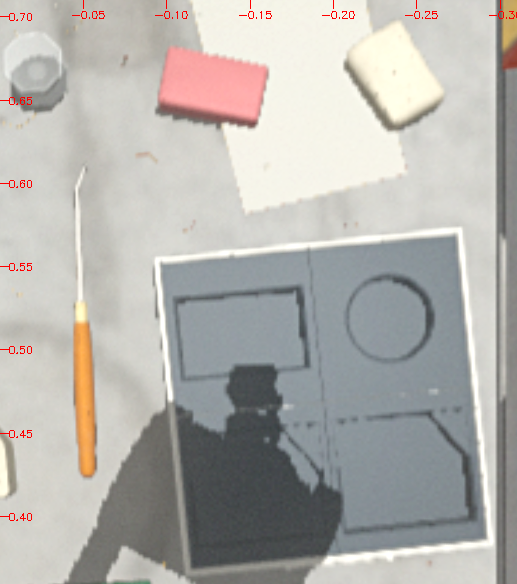

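The ortho views show one model at about (0.43,0.03) under the gripper's shadow and one at (0.64,0.09) turned. The dish is at (0.67,-0.02), the wax at (0.655,-0.125), and the lumps at (0.54,0.035) and (0.665,-0.235). The cut corners of the pockets are in shadow, so I'll use a height map.

```bash
cat >> h.py <<'E'
def hmap(Ps,box,res=0.001):
    """max height per cell from clouds; nan where none"""
    x0,x1,y0,y1=box;nx=int(round((x1-x0)/res));ny=int(round((y1-y0)/res))
    H=np.full((nx,ny),np.nan)
    for P in Ps:
        q=P.reshape(-1,3);i=((x1-q[:,0])/res).astype(int);j=((y1-q[:,1])/res).astype(int)
        ok=(i>=0)&(j>=0)&(i<nx)&(j<ny)&(q[:,2]<0.06)&(q[:,2]>-0.02)
        h=np.full((nx,ny),-9.);np.maximum.at(h,(i[ok],j[ok]),q[ok,2]);h[h<-5]=np.nan
        H=np.fmax(H,h)
    return H
def rect(P,c,r,zlo):
    """points above zlo within r of c"""
    q=P.reshape(-1,3);return q[(np.hypot(q[:,0]-c[0],q[:,1]-c[1])<r)&(q[:,2]>zlo)&(q[:,2]<0.06)]
E
python3 - <<'E'
from h import *
F=[np.load(f"w{i}.npz") for i in (0,1)]
box=(0.36,0.71,-0.31,0.15)
for n,f in enumerate(F):
    H=hmap([f["P"]],box); H=np.where(np.isnan(H),-0.01,H)
    im=np.clip((H+0.005)/0.045*255,0,255).astype(np.uint8)
    if n==1: cv2.imwrite("pics/hm.png",cv2.resize(cv2.applyColorMap(im,cv2.COLORMAP_JET),None,fx=1.7,fy=1.7,interpolation=0))
    for nm,c,r in (("ma",(.432,.03),.05),("mb",(.643,.088),.05),("wax",(.655,-.125),.05),("dish",(.668,-.025),.03),("sA",(.665,-.24),.045),("sB",(.542,.032),.04)):
        q=rect(f["P"],c,r,0.008)
        if len(q)>50:
            (a,b),(w,h),t=cv2.minAreaRect((q[:,:2]*1000).astype(np.float32)); print(n,nm,len(q),np.round([a,b,w,h,t],1),"z",np.round(np.percentile(q[:,2],[20,50,90,99])*1000,1))
    q=f["P"].reshape(-1,3); g=q[(abs(q[:,0]-.60)<.01)&(abs(q[:,1]+.05)<.06)]; print("desk",np.round(np.percentile(g[:,2],[5,50,95])*1000,1))
E
```

```text
0 ma 1267 [436.2  29.4  53.9  67.3   7.3] z [20.9 22.2 33.5 35.5]
0 mb 1482 [647.4  88.7  67.3  54.5  58.2] z [20.7 22.  33.7 35.6]
0 wax 691 [ 661.  -127.2   61.8   35.6   78. ] z [17.6 18.6 19.8 20.9]
0 dish 390 [669.4 -21.4  33.9  34.2   5.6] z [16.3 22.5 27.4 28.6]
0 sA 241 [ 649.4 -240.7   26.1   48.1    1.5] z [18.2 21.4 23.6 24.8]
0 sB 531 [543.3  33.3  35.   40.6  45.1] z [23.9 25.6 27.5 28.8]
desk [-0.9  0.5  2.1]
1 ma 689 [436.6   7.4  27.   53.1  89.7] z [20.2 21.7 33.  35.3]
1 wax 920 [ 660.7 -127.6   62.7   35.7   79.7] z [17.5 18.5 19.7 20.7]
1 dish 566 [669.5 -22.   35.5  34.3  44.9] z [15.7 22.3 27.3 28.8]
1 sA 767 [ 665.7 -236.9   56.1   38.9   33.8] z [20.2 22.1 23.8 24.9]
1 sB 172 [546.4  15.9  15.5  34.9  88.5] z [15.5 22.6 26.2 27.8]
desk [-1.2  0.4  2.1]
```

View pics/hm.png

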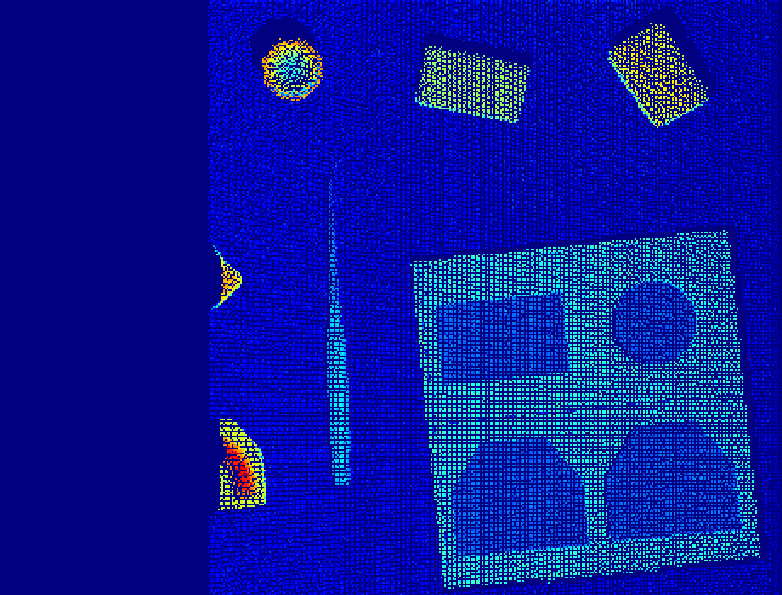

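The height map settles it. Both model pockets (bottom row) have their cut corners toward +x with the pan yawed about +6°, the wax pocket is top left and the round one top right. Now I'll fit the pocket poses, the dish yaw and the clearances.

Run:
```python
from h import *
f=np.load("w1.npz"); q=f["P"].reshape(-1,3); g=np.load("w0.npz")["P"].reshape(-1,3)
top=[]
for nm,c,s in (("ca",(.423,-.244),.045),("cb",(.418,-.156),.045),("wc",(.510,-.147),.042),("dc",(.521,-.236),.033)):
    m=(abs(q[:,0]-c[0])<s)&(abs(q[:,1]-c[1])<s)
    lo=q[m&(q[:,2]<0.009)]; hi=q[m&(q[:,2]>=0.009)&(q[:,2]<.02)]
    # largest connected component of low cells
    im=np.zeros((150,150),np.uint8); ij=((lo[:,:2]-c)*1000+75).astype(int); im[ij[:,0],ij[:,1]]=1
    n,l,st,_=cv2.connectedComponentsWithStats(cv2.dilate(im,np.ones((3,3))))
    k=1+np.argmax(st[1:,4]); lo=lo[l[ij[:,0],ij[:,1]]==k]
    (a,b),(w,h),t=cv2.minAreaRect((lo[:,:2]*1000).astype(np.float32)); print(nm,np.round([a,b,w,h,t],1),"floor",np.round(np.median(lo[:,2])*1000,1),"top",np.round(np.median(hi[:,2])*1000,1))
# whole pan
im=(abs(q[:,0]-.465)<.12)&(abs(q[:,1]+.197)<.1)&(q[:,2]>.01)&(q[:,2]<.02)
print("pan",np.round(cv2.minAreaRect((q[im,:2]*1000).astype(np.float32))[0:],1) if 0 else cv2.minAreaRect((q[im,:2]*1000).astype(np.float32)))
# dish octagon yaw: top rim points
for n,P in enumerate((g,q)):
    d=P[(np.hypot(P[:,0]-.6695,P[:,1]+.0217)<.028)&(P[:,2]>.021)][:,:2]
    c=(d.max(0)+d.min(0))/2; best=[]
    for a in np.arange(0,45,2.5):
        wd=[np.ptp(d@[np.cos(np.radians(a+k*45)),np.sin(np.radians(a+k*45))]) for k in range(4)]; best.append(round(1000*np.mean(wd),1))
    print("dish",n,c,best)
# tall neighbours
for nm,c in (("ma",(.436,.03)),("mb",(.647,.089))):
    for P in (g,):
        m=(np.hypot(P[:,0]-c[0],P[:,1]-c[1])<.085)&(P[:,2]>.04)&(P[:,2]<.2); print(nm,m.sum(), P[m].min(0) if m.any() else "",P[m].max(0) if m.any() else "")
S=np.load("side0.npz");k=manip.get_calibration("side");K=np.array(k["camera_matrix"])
v,u=np.mgrid[:384,:512];d=S["d"];P=((np.stack([(u-K[0,2])/K[0,0]*d,(v-K[1,2])/K[1,1]*d,d],-1)-k["t"])@np.array(k["R"])).reshape(-1,3)
for nm,c in (("ma",(.436,.03)),("mb",(.647,.089))):
    m=(np.hypot(P[:,0]-c[0],P[:,1]-c[1])<.1)&(P[:,2]>.04)&(P[:,2]<.15); print(nm,m.sum(), P[m].min(0) if m.any() else "",P[m].max(0) if m.any() else "")
```

```text
ca [ 427.7 -244.7   66.2   77.6    5.8] floor 5.4 top 13.3
cb [ 418.7 -154.5   66.    78.2    5.9] floor 5.4 top 13.3
wc [ 511.7 -145.3   47.    75.2    5.8] floor 5.5 top 13.3
dc [ 521.3 -235.8   47.9   47.4    1.8] floor 5.4 top 13.3
pan ((468.7122497558594, -194.8722686767578), (196.15621948242188, 188.52247619628906), 5.633662700653076)
dish 0 [ 0.66943991 -0.02149185] [np.float64(34.3), np.float64(34.1), np.float64(34.1), np.float64(34.4), np.float64(34.7), np.float64(35.1), np.float64(35.3), np.float64(35.5), np.float64(35.6), np.float64(35.7), np.float64(35.7), np.float64(35.7), np.float64(35.7), np.float64(35.6), np.float64(35.4), np.float64(35.2), np.float64(34.9), np.float64(34.6)]
dish 1 [ 0.66950767 -0.02168602] [np.float64(35.1), np.float64(35.3), np.float64(35.5), np.float64(35.8), np.float64(36.1), np.float64(36.4), np.float64(36.6), np.float64(36.7), np.float64(36.8), np.float64(36.9), np.float64(36.8), np.float64(36.7), np.float64(36.6), np.float64(36.4), np.float64(36.2), np.float64(35.9), np.float64(35.6), np.float64(35.3)]
ma 0  
mb 0  
ma 6 [0.45236101 0.12296662 0.06636101] [0.46013049 0.12697922 0.07300775]
mb 0
```

```bash
cat >> h.py <<'E'
def pick(c,yaw,z,op,effort,up=0.12):
    R=down(np.radians(yaw)); manip.set_gripper(op,effort)
    manip.move_ptp([*c,up],R); manip.move_l([*c,z+.015],max_speed=.15); manip.move_l([*c,z],max_speed=.05)
    manip.set_gripper(0.0,effort); w=manip.current_grip_width()
    print("t",manip.current_time(),"width",w,"grip",manip.current_grip_force(),"F",np.round(manip.current_force(),1))
    manip.move_l([*c,z+.02],max_speed=.06); manip.move_l([*c,up],max_speed=.2)
    print("lifted",manip.current_grip_width(),manip.current_grip_force(),"F",np.round(manip.current_force(),2)); return w
def place(c,yaw,z,up=0.12):
    """z: TCP height with the thing on its pocket floor"""
    R=down(np.radians(yaw)); manip.move_ptp([*c,up],R); f0=manip.current_force()[2]
    manip.move_l([*c,z+.02],max_speed=.15); manip.move_l([*c,z+.004],max_speed=.04)
    for dz in np.arange(.003,-.0021,-.001):
        manip.move_l([*c,z+dz],max_speed=.02); f=manip.current_force()[2]-f0
        if abs(f)>4: break
    print("set at",dz,"F",f)
    manip.set_gripper(min(1,manip.current_grip_width()+.14))
    manip.move_l([*c,z+.04],max_speed=.08); manip.move_l([*c,up],max_speed=.25); print("t",manip.current_time())
E
python3 - <<'E'
from h import *
pick((.4363,.0294),7.3,.006,1.0,30)
manip.dwell(.1); p,d,P,k=cloud("side"); cv2.imwrite("pics/s1.png",cv2.resize(p[100:290,120:370,::-1],(750,570)))
E
```

```text
t 6.2167 width 0.620764509603008 grip 31.29659028723836 F [-1.1 -0.8  6.6]
lifted 0.6203983377689464 31.78798269946128 F [ 0.64 -0.21 -0.78]
```

View pics/s1.png

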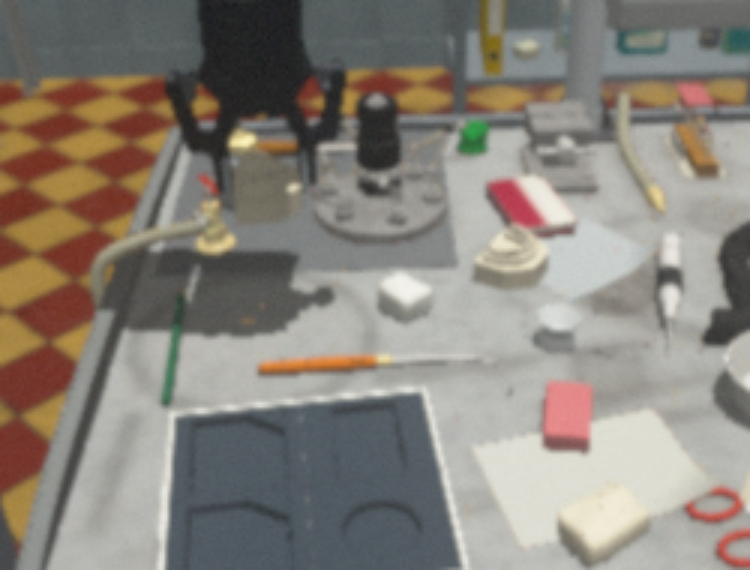

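The model hangs at (265,190) and looks tipped, with its underside toward the side camera. I'll check from the wrist and scene cameras before going on.

Run:
```python
from h import *
p,d,P,k=cloud("wrist"); p2,d2,P2,k2=cloud("scene"); p3,d3,P3,k3=cloud("side")
a=p[:,:,::-1]; b=cv2.resize(p2[80:240,180:340,::-1],(384,384))
cv2.imwrite("pics/w2.png",np.hstack([cv2.resize(a,(416,384)),b]))
print(manip.current_ee_pos())
q=P.reshape(-1,3)
for nm,q in (("wrist",P.reshape(-1,3)),("scene",P2.reshape(-1,3)),("side",P3.reshape(-1,3))):
    m=(abs(q[:,0]-.436)<.022)&(abs(q[:,1]-.03)<.06)&(q[:,2]>.05)&(q[:,2]<.185); s=q[m]; print(nm,len(s))
    for z in np.arange(.06,.18,.01):
        t=s[abs(s[:,2]-z)<.005]
        if len(t)>3: print(round(z,3),len(t),np.round(np.percentile(t[:,1],[5,50,95])*1000),np.round(np.percentile(t[:,0],[5,95])*1000))
```

```text
[0.43589806 0.02941094 0.11920372]
wrist 10934
0.11 66 [53. 62. 64.] [418. 456.]
0.12 380 [54. 62. 64.] [416. 454.]
0.13 5326 [ 5. 35. 62.] [415. 456.]
0.14 3109 [10. 35. 56.] [417. 452.]
0.15 2045 [ 7. 37. 53.] [420. 449.]
scene 388
0.11 19 [50. 60. 63.] [419. 454.]
0.12 69 [53. 61. 63.] [416. 453.]
0.13 125 [11. 54. 64.] [416. 456.]
0.14 140 [ 8. 31. 56.] [417. 447.]
0.15 26 [ 5. 44. 54.] [417. 442.]
side 401
0.11 31 [-7. -4.  6.] [417. 455.]
0.12 74 [-8. -4.  7.] [417. 455.]
0.13 142 [-7.  5. 43.] [415. 456.]
0.14 149 [ 0. 20. 48.] [418. 450.]
0.15 5 [ 8. 25. 40.] [431. 447.]
```

View pics/w2.png

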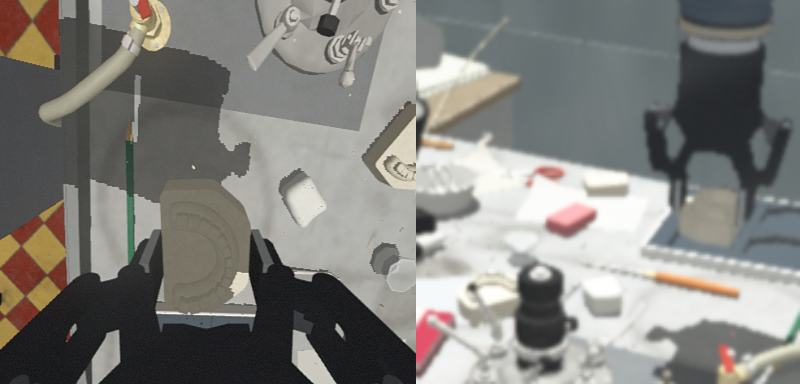

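The depth slices show the model level: underside at about 0.113, base top at about 0.134, y from -7 to 64 mm. The tipped look came from shading. Now I'll place it.

Run:
```python
from h import *
place((.4187,-.1545),5.8,.0110)
pick((.6474,.0887),-31.8,.006,1.0,30)
place((.4277,-.2447),5.8,.0110)
p,d,P,k=cloud("side"); cv2.imwrite("pics/s2.png",cv2.resize(p[150:340,120:370,::-1],(750,570)))
```

```text
set at 0.0 F 6.771837647675298
t 12.025
t 15.2917 width 0.6192522529258887 grip 32.058378998190165 F [-0.6  0.5  3.4]
lifted 0.6210250265112519 31.729271980002522 F [ 0.77  0.19 -1.6 ]
set at 0.0 F 6.3644299750152395
t 21.5167
```

View pics/s2.png

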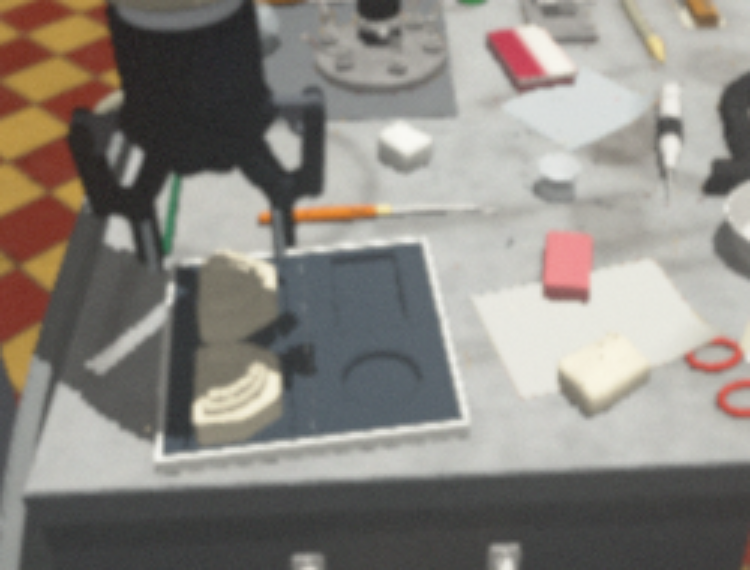

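Both models sit in the pan at (235,300) and (240,395), fronts to the right. Wax and dish are next.

Run:
```python
from h import *
pick((.6608,-.1274),-11.2,.009,.7,30)
place((.5117,-.1453),5.8,.0140)
pick((.6695,-.0216),2.,.010,.7,20)
place((.5213,-.2358),5.8,.0150)
manip.move_ptp([.46,-.2,.36],down(0)); manip.dwell(.2)
p,d,P,k=cloud("wrist"); q=P.reshape(-1,3)
cv2.imwrite("pics/o9.png",ortho(p,k,0.02,(.36,.71,-.31,.08),.0006)[:,:,::-1])
for nm,c,r in (("mA",(.4187,-.1545),.043),("mB",(.4277,-.2447),.043),("wax",(.5117,-.1453),.04),("dish",(.5213,-.2358),.028),("sA",(.665,-.24),.045)):
    s=rect(P,c,r,.0165); (a,b),(w,h),t=cv2.minAreaRect((s[:,:2]*1000).astype(np.float32)); print(nm,len(s),np.round([a,b,w,h,t],1),"z",np.round(np.percentile(s[:,2],[20,50,90,99])*1000,1),"off",np.round([a-c[0]*1e3,b-c[1]*1e3],1))
    A=np.c_[s[:,:2]-s[:,:2].mean(0),np.ones(len(s))]
    if nm=="wax": print("tilt",np.linalg.lstsq(A,s[:,2],rcond=None)[0][:2])
print(manip.current_time())
```

```text
t 24.3917 width 0.4065331689003588 grip 30.819777846336365 F [-0.2 -0.7  2.5]
lifted 0.40100179426363664 30.507118105888367 F [-0.98 -0.31 -1.32]
set at 0.0 F 5.557257625582258
t 29.75
t 32.4333 width 0.3870123496825583 grip 19.9364143775517 F [-0.1  0.4  2.1]
lifted 0.3866399304755661 20.00658962888362 F [ 0.07  0.1  -1.25]
set at 0.0 F 5.376863775265489
t 38.1333
mA 1278 [ 419.5 -154.4   53.8   67.1    5.4] z [25.9 27.1 38.5 40.3] off [0.8 0.1]
mB 1120 [ 428.6 -245.1   53.7   67.3    5.8] z [25.7 27.  38.6 40.8] off [ 0.9 -0.4]
wax 845 [ 512.5 -145.9   35.    62.     6.2] z [22.7 23.7 24.8 25.9] off [ 0.8 -0.6]
tilt [ 0.00650113 -0.00084287]
dish 349 [ 522.2 -235.9   34.1   34.4    8. ] z [22.2 28.1 32.2 33.2] off [ 0.9 -0.1]
sA 714 [ 666.  -236.8   56.2   39.4   35.1] z [20.7 22.2 23.9 25.2] off [1.  3.2]
39.3667
```

View pics/o9.png

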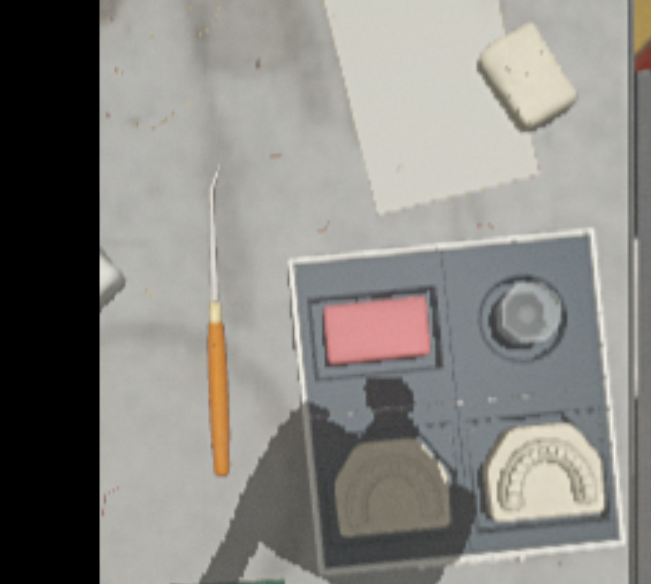

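The picture shows all four parts centred in their pockets: wax (378,330), dish (525,315), models (393,488) and (545,472). Their heights put each one on its pocket floor, and the lumps are in place at (527,77) and (110,280).

```bash
python3 -c "
from bench import manip
print(manip.sign_off())"
```

```text
the job is handed in; nothing more can be done
None
```

The job is handed in at about 39 s: both models, the wax and the dish measured within about 1 mm of their pocket centres and at floor height, and both plaster lumps were left untouched; the judge's verdict was not returned.

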